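# Trip the pawl, lower and lock the bench lift, then unload it

## Robot

A 6-joint arm with a two-finger parallel gripper is mounted at the origin on the work surface; the furniture and walls round the work are solid. World frame = base frame: x ahead of the robot, y to its left, z up, the work surface at z = 0. Lengths are in m, angles in rad, forces in N, time in s.
With the tool pointing down it reaches from about 0.35 to 0.975 m from the base axis. Payload 17.4 kg.
Tool frame: the origin (TCP) lies at the very end of the fingers, on their centre line; the grasp point (between the pads) lies 19 mm behind it (env.hold_point_z is the z of the grasp point in the tool frame, in m); z points along the fingers, y is the line along which they close (so a half turn about z gives the same grasp; the last joint's range is limited). The gripper opens to 85 mm and grips with 20 to 120 N. Pads are 22 mm wide; open, the fingers measure 114 mm over their backs; the gripper's body (76 mm by 85 mm) begins 54 mm behind the grasp point. The pads swing forward as they close: fully open they stand 13 mm farther back than shut.
Start: joints at [-1.309, 0.116, 1.442, -0, 1.584, -0.038], TCP at [0.199, -0.645, 0.231] pointing down, gripper open.
Joint ranges: [-2.83, 2.83], [-0.83, 2.19], [0.07, 2.5], [-1.14, 4.28], [0.01, 3], [-2.97, 2.97]. Speed limits (rad/s): [1.89, 1.89, 2.22, 3.14, 3.14, 3.14].

## Interface

Orientations are given as a rotation vector (axis times angle).
In Python, from cell import env gives the robot as it stands. The module is installed in compiled form; this text tells all that it offers. Calls block until the motion is done:
- env.goto(position, orientation): joint-space move of the TCP to a pose.
- env.move_l(position, attitude=None, feed=0.15): straight line of the TCP; attitude=None keeps the orientation; feed is the mean speed in m/s.
- env.goto_joints(angles): joint-space move.
- env.set_gripper(opening, f_grip=None): opening from 0.0 (shut) to 1.0 (fully open); f_grip is the grip in N (None keeps the last); returns when the fingers have stopped.
- env.wait(seconds).
- env.inverse_kinematics(position, orientation): joint angles nearest the present ones, or None.
- env.observe(): the state.
- env.snapshot(name): name is "side" or "top"; returns (picture, depth): 480x640x3 uint8, blue, green, red; 480x640 float32, m along the optical axis (not along the pixel's ray), 0 where there is no reading.
- env.get_calibration(name): a dict with "fx", "fy", "cx", "cy" (pixels), "rvec" (rotation vector, rad) and "tvec" (3), from world to camera coordinates, as OpenCV has them. Camera axes: x right, y down, z forward; pixel columns grow to the right and rows downward; lengths in m; the calibration is good to about 2 mm. A picture is of the moment at which its call begins. get_calibration takes no time and is no camera call.
A pose or a line that the arm cannot do raises env.MotionError and nothing moves.
- env.hand_in(): hands the job in; it is judged then, once.
Trained networks look in the newest picture that a camera, given by its name, has taken for a name from the list of things; names that differ only in an ending like _2 or _b are one class to them, and where a whole thing is asked for, a point or a joint stands for the part that bears it (a point fixed in the world has none). Each returns a list of dicts, best first, with "p" (0 to 1); they miss things now and then, are a little off and sometimes report something else, mostly with a low value. They report only what shows in the picture. A call takes as long as a camera call. They do not tell look-alikes from the thing itself.
- env.recognise(camera, query): "location" ([x, y, z] in m, in world coordinates, good to about 4 mm: the middle of the surface that is visible of it).
The state is a dict: "t": time; "q": joint angles; "qvel": joint speeds; "tau": joint torques, N m; "ee_pos": TCP position; "eef_rot": TCP orientation; "force": force on the tool from outside, world axes, zero at the start; "wrist_torque": the same for the moment, N m; "width": opening from 0.0 (shut) to 1.0 (fully open); "grasp_force": force on a finger pad.
Only numpy, scipy, OpenCV 4.12 (cv2) and the standard library are available. Lean on these libraries where they do the work, as an engineer would, in place of code of your own. Each camera call takes 0.05 s, during which the arm holds its last target. There are 200 camera calls.

## Task

The little ratchet lift is holding the soldering supplies up: take the release rod by its handle and flick the pawl's tail up from below with it until the pawl flops over and stays clear (keep your fingers off the pawl), then ease the loaded deck slowly all the way down by its push tab and press the sprung lock lever down until it clicks and stays down by itself. Only when the deck is locked, move every supply that is on it onto the low plywood stand, each standing flat, none on top of another. Finish with the rod lying flat on the bench or the open wallet, clear of the lift, and leave the other things on the bench where they are.

Things in the scene. Friction and masses are not known exactly. Their poses are not given: they have to be found in the camera images.
- lift: Ratchet lift, fixed: grey base 164 x 400 x 12 mm on 8 mm feet; mast 28 mm square, 158 mm high (x -0.004..0.024, y -0.182..-0.154 m); two 10 mm columns 160 mm high at the rear (x 0.070, y -0.10 and 0.16). Origin: base underside near its centre, on the bench top. x to the rear (push tab, pawl tail and lever face -x), y to the lever end (pawl at the -y end), z up.
- pawl (a joint): Ratchet pawl: dark steel hook with flat tail and brass weight, hinged on the mast's front about the lift's x. 0 = engaged, carries the deck's tooth. Grows as the tail is lifted; past about 0.4 rad the weight carries it over to its stop at 1.05, where it stays; let go earlier it falls back. Takes about 1 N at the tail.
- pawl_pivot (a point): Centre of the pawl's hinge pin, on the front of the mast, 134 mm above the bench. Axes as lift.
- pawl_tail (a point): Middle of the underside of the pawl's tail, 45 mm from the hinge pin towards the lift's -y, turning with it; 131.5 mm above the bench while engaged. The tail is a level plate 28 mm (lift x) by 50 mm (lift y, 18 to 68 mm from the pin), 5 mm thick, with free space below, in front and behind.
- deck (a joint): How far the deck has gone down, m: 0 = up (deck top 133 mm above the bench), 0.078 = fully down (55 mm). It is held up by the pawl; freed, it stays by friction at whatever height it is left and needs a push of 2 to 8 N, at the tab, with the supplies on it, to go down.
- deck_mid (a point): Middle of the row of supplies, on the deck's top face, moving with it. The deck is an aluminium plate 110 mm (lift x) by 324 mm (lift y), 8 mm thick; the supplies stand in a row along the lift's y, 66 mm apart.
- push_tab (a point): Middle of the rubber-faced push tab, 24 x 34 mm, on the front edge of the deck, flush with the deck's top; moves with the deck.
- lever (a joint): Lock lever, sprung up. 0 = raised (0.45 rad above level); pressed past about 0.3 rad a spring plunger snaps over it and holds it at about 0.42 (nearly level; hard stop 0.52). Released earlier it springs back. Takes up to about 10 N at the pad. Down, its hook reaches over the front edge of the lowered deck; with the deck not fully down it would bar its way.
- lever_pad (a point): Middle of the top of the round press pad (28 mm across) at the lever's free front end, 78 mm in front of its hinge (93 mm above the bench). About 131 mm above the bench when raised, 98 mm when held down, 91 mm at the hard stop. Moves with the lever. The plunger housing, 110 mm high, stands 43 mm behind the pad, 28 mm to +y.
- rod: Release rod, loose on the open tool wallet in front of the lift: black handle 76 x 18 x 20 mm (long, wide, high) with a steel bar 10 mm thick sticking out of one end along +x. Origin: underside of the handle, at its middle; x along the rod towards the bar's tip, z up. Bar axis 10 mm above the underside. 80 g, balanced within the handle.
- rod_tip (a point): Tip of the rod's steel bar, on its axis: 135 mm from the origin along the rod's x, 10 mm above the underside.
- stand: Low plywood stand, 290 (x) x 120 (y) mm, flat top 18 mm above the bench, fixed, to the left of the lift. Origin: on the bench under its centre, z up. A supply counts as on it when its axis is 5 mm or more inside the edge.
- tool_wallet: Open black tool wallet lying fixed on the bench in front of and under the lift, 198 (x) x 554 (y) mm, top 7 mm above the bench; the rod starts on it. Origin: underside, centre
- solder_spool: Reel of solder wire standing on its flange, 55 mm across, 36 mm high (solid), with a stiff wire end sticking out above. Origin: on its underside, 9 mm from the reel's axis (towards its own -y). z up. May be absent.
- spool_axis (a point): The reel's axis at its underside: the point to centre a grasp on. May be absent.
- flux_tin: Round yellow screw tin, 47 mm across, 23 mm high. Origin: underside, centre; z up. May be absent.
- tape_roll: Roll of black tape lying flat, 57 mm across, 19 mm high. Origin: underside, centre; z up. May be absent.
- fuse_box: Small dark red carton of fuses lying flat, 35 (x) x 59 (y) x 23 mm, its long side along the row. Origin: underside, centre; z up. May be absent.
- suction_cup: Suction lifter 42 mm across, 40 mm high, on the bench near the robot to the right; leave alone. Origin: underside, centre.
- snips_blue: Blue-handled side cutters, 127 x 44 x 13 mm, lying on the bench; leave alone. Origin: underside, centre.
Mind the look-alikes: they are no part of the job. There is more than one size of the tape_roll; the one meant has the size given above.

How it is judged:
On the way, in this order (a step that is already met when the one before it is completed fails the run):
1. the pawl is thrown over to its stop (value of joint pawl above 0.85 rad), for 0.2 s.
2. the deck is fully down (value of joint deck above 0.073 m), for 0.2 s.
3. the lock lever stays down with nothing pressing on it (value of joint lever above 0.38 rad and contact force between each of the fingers, the arm, rod and lever below 0.2 N), for 0.3 s.
At the end, for the whole second after the job is handed in: Pawl over 0.85 rad, deck down over 73 mm, lever held over 0.38 rad; each supply present upright (0.2 rad) on the stand, axis 5 mm inside its edge, underside below 25 mm; rod flat on bench or wallet (origin below 15, tip below 25 mm), not touching the lift (value of joint pawl above 0.85 rad and value of joint deck above 0.073 m and value of joint lever above 0.38 rad and x of spool_axis in the frame of stand between -0.14 and 0.14 m and y of spool_axis in the frame of stand between -0.055 and 0.055 m and z of each of spool_axis, flux_tin, tape_roll, fuse_box in the frame of stand below 0.025 m and angle between each of spool_axis, flux_tin, tape_roll, fuse_box's own z axis and vertical below 0.2 rad and linear speed of each of solder_spool, flux_tin, tape_roll, fuse_box, rod below 0.02 m/s and x of flux_tin in the frame of stand between -0.14 and 0.14 m and y of flux_tin in the frame of stand between -0.055 and 0.055 m and x of tape_roll in the frame of stand between -0.14 and 0.14 m and y of tape_roll in the frame of stand between -0.055 and 0.055 m and x of fuse_box in the frame of stand between -0.14 and 0.14 m and y of fuse_box in the frame of stand between -0.055 and 0.055 m and height (world z) of rod below 0.015 m and contact force between rod and lift below 0.1 N and height (world z) of rod_tip below 0.025 m).
It fails at once if the pawl is touched with the fingers (contact force between the fingers and pawl above 0.5 N).
It fails at once if the deck is slammed down (over 0.25 m/s) (velocity of joint deck above 0.25 m/s).
It fails at once if a supply is taken off the deck before the lever is locked (value of joint lever below 0.25 rad and horizontal distance between any of spool_axis, flux_tin, tape_roll, fuse_box and deck_mid above 0.2 m).
It fails at once if another thing on the bench is disturbed (distance of any of suction_cup, snips_blue from where it was at the start of the episode above 0.03 m).
Of solder_spool, flux_tin, tape_roll, fuse_box only 3 to 4 are there at a start; the rules pass over those that are not, and their reading is None.
At some moment in a run one of rod may be knocked a few centimetres aside while the robot is not near it.
Once in a run the grip may slacken for a moment while it holds something.
It also fails if it takes over 210 s, if anything falls off the work surface, if the arm or the gripper's body presses on something with over 40 N, if the wrist force passes 120 N, or if a joint passes its speed limit or range.

## Working session

There is one attempt and no reset: what is moved stays moved. The work goes in short steps, each a Python script; the robot and the scene stay as the last script left them, time stands still between calls to the robot, and variables do not carry over. Pictures are saved under pics/ and viewed, at most 14 in all, crops included, and the job is handed in when it is done.

```bash
mkdir -p pics; cat > h.py <<'E'
from cell import env
import numpy as np, cv2
from scipy.spatial.transform import Rotation as R
def cal(n):
    c=env.get_calibration(n); return c, cv2.Rodrigues(np.array(c["rvec"],float))[0], np.array(c["tvec"],float).ravel()
def cloud(n,d):
    c,Rm,t=cal(n); v,u=np.mgrid[:480,:640]
    P=np.stack([(u-c["cx"])/c["fx"]*d,(v-c["cy"])/c["fy"]*d,d],-1)
    W=(P-t)@Rm; W[d<=0]=np.nan; return W
def proj(n,p):
    c,Rm,t=cal(n); q=Rm@np.array(p)+t; return c["fx"]*q[0]/q[2]+c["cx"],c["fy"]*q[1]/q[2]+c["cy"]
def down(yaw): # tool z down; tool y (closing) axis at angle yaw from world y
    return (R.from_euler('z',yaw)*R.from_rotvec([np.pi,0,0])).as_rotvec()
E
python3 - <<'E'
from h import *
for n in("side","top"):
    im,d=env.snapshot(n); cv2.imwrite(f"pics/{n}0.png",im); np.save(f"{n}0.npy",d)
    c,Rm,t=cal(n); print(n,-Rm.T@t,Rm[2],c["fx"])
    for q in("lift","pawl","pawl_tail","push_tab","lever_pad","lever","rod","rod_tip","stand","solder_spool","flux_tin","tape_roll","fuse_box","suction_cup","snips_blue","tool_wallet"):
        try: print(q,[(np.round(r["location"],3).tolist(),round(r["p"],2),np.round(proj(n,r["location"])).astype(int).tolist()) for r in env.recognise(n,q)][:4])
        except Exception as e: print(q,e)
s=env.observe(); print(s["t"],s["ee_pos"],s["eef_rot"],env.hold_point_z)
E
```

```text
side [ 0.35306974 -1.07941823  0.52799556] [ 0.11650558  0.91872981 -0.37730887] 597.2046994956657
lift [([0.618, -0.179, 0.016], 0.76, [392, 319])]
pawl [([0.623, -0.289, 0.138], 0.85, [418, 282]), ([0.432, 0.207, 0.016], 0.23, [271, 245])]
pawl_tail [([0.62, -0.291, 0.136], 0.62, [417, 284])]
push_tab [([0.607, -0.143, 0.132], 0.78, [384, 251])]
lever_pad [([0.518, 0.063, 0.112], 0.55, [316, 224])]
lever [([0.515, 0.064, 0.113], 0.78, [314, 224]), ([0.631, -0.121, 0.148], 0.54, [394, 237])]
rod [([0.439, -0.125, 0.019], 0.96, [288, 310])]
rod_tip [([0.442, -0.124, 0.026], 0.96, [290, 306]), ([0.62, -0.287, 0.136], 0.24, [416, 283]), ([0.604, 0.012, 0.159], 0.15, [363, 208])]
stand [([0.435, 0.209, 0.014], 0.71, [272, 245]), ([0.442, -0.123, 0.022], 0.55, [290, 308])]
solder_spool [([0.606, 0.006, 0.158], 0.85, [365, 209]), ([0.372, -0.331, 0.008], 0.2, [258, 385])]
flux_tin [([0.61, -0.056, 0.146], 0.83, [374, 226])]
tape_roll [([0.331, 0.066, 0.015], 0.84, [227, 273]), ([0.63, -0.122, 0.146], 0.8, [394, 238]), ([0.456, -0.282, 0.007], 0.78, [310, 363])]
fuse_box []
suction_cup [([
[... 806 characters left out ...]
65, 0.226, 0.017], 0.73, [192, 256])]
solder_spool [([0.608, 0.02, 0.17], 0.84, [282, 177])]
flux_tin [([0.622, -0.04, 0.157], 0.84, [314, 173])]
tape_roll [([0.326, 0.088, 0.025], 0.93, [252, 322]), ([0.633, -0.103, 0.152], 0.84, [347, 168]), ([0.443, -0.122, 0.026], 0.56, [351, 270]), ([0.456, -0.273, 0.012], 0.51, [420, 266])]
fuse_box []
suction_cup [([0.373, -0.32, 0.007], 0.5, [440, 305]), ([0.441, -0.12, 0.031], 0.27, [350, 271])]
snips_blue [([0.472, -0.353, 0.012], 0.78, [457, 260]), ([0.603, -0.106, 0.131], 0.63, [348, 186]), ([0.628, -0.102, 0.139], 0.25, [346, 173])]
tool_wallet []
1.7 [ 0.19935023 -0.64488857  0.23129717] [-3.10633086e+00 -4.69191126e-01  1.57578148e-05] -0.0187
```

View pics/side0.png

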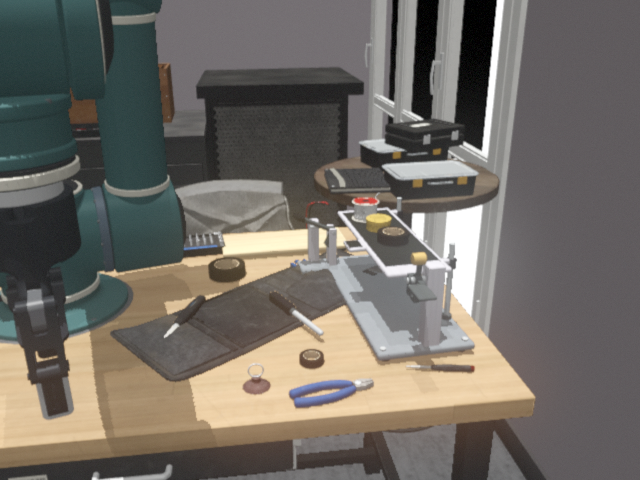

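View pics/top0.png

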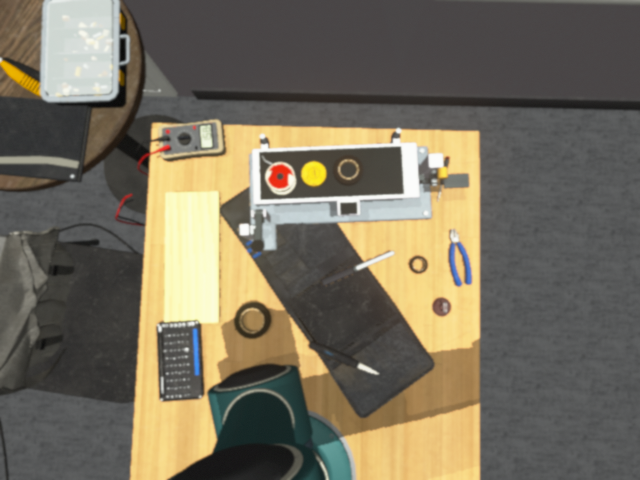

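Pictures: the top view shows the lift at (340,180), the supplies spool (281,176), tin (313,173) and tape (348,169) with no fuse box, and the stand at (190,257). Rod candidates are the tool at (355,268), black handle with a steel bar pointing right, and the small knife or iron at (345,357) with a white tip. The side view shows them at (297,313) and (185,315), plus a screwdriver at (440,367). The first has the thick straight bar, so I'll check its size by depth.

```bash
python3 - <<'E'
from h import *
W=cloud("top",np.load("top0.npy")); im=cv2.imread("pics/top0.png")
v,u=np.mgrid[:480,:640]
def rect(m,s):
    p=W[m][:,:2].astype(np.float32); print(s,len(p),cv2.minAreaRect(p) if len(p)>3 else None, np.nanmedian(W[m][:,2]))
z=W[...,2]
rect((abs(z-0.133)<.005)&(u>245)&(u<420)&(v>140)&(v<205),"deck")
rect((abs(z-0.02)<.004)&(u>225)&(u<440)&(v>140)&(v<225),"base")
rect((abs(z-0.018)<.006)&(u>160)&(u<222)&(v>185)&(v<328),"stand")
for nm,(a,b,c,d) in dict(rod=(315,400,245,292),other=(305,382,338,380)).items():
    m=(z>.0135)&(z<.05)&(u>a)&(u<b)&(v>c)&(v<d); rect(m,nm)
    P=W[m]; c0=P[:,:2].mean(0); ax=np.linalg.svd(P[:,:2]-c0,full_matrices=False)[2][0]; ax*=np.sign(-ax[1])
    s=(P[:,:2]-c0)@ax; 
    for lo in np.arange(s.min(),s.max(),.015):
        k=(s>=lo)&(s<lo+.015); w=(P[k][:,:2]-c0)@[-ax[1],ax[0]]; print(round(lo,3),k.sum(),np.round(P[k].mean(0),3),"w",round(np.ptp(w),3),"zmax",round(P[k][:,2].max(),3))
    print("axis",ax)
def r(s,uu,vv,k=1): print(s,np.round(np.nanmedian(W[vv-k:vv+k+1,uu-k:uu+k+1].reshape(-1,3),0),4))
r("tail",456,181);r("tab",348,208);r("pad",257,246);r("spool",281,176);r("tin",314,174);r("tape rim",338,170)
big=cv2.resize(np.vstack([im[140:300,235:475]]),None,fx=3.3,fy=3.3,interpolation=cv2.INTER_CUBIC); cv2.imwrite("pics/c1.png",big)
E
```

```text
deck 7607 ((0.6292449235916138, -0.08073191344738007), (0.12636958062648773, 0.32738831639289856), 1.448636531829834) 0.1326587625349813
base 3672 ((0.6283653378486633, -0.09373734891414642), (0.16532763838768005, 0.3993498980998993), 3.867126941680908) 0.019369763572975165
stand 7312 ((0.46006590127944946, 0.22724349796772003), (0.2992728352546692, 0.12602689862251282), 1.7749814987182617) 0.017868893620248242
rod 689 ((0.44683510065078735, -0.13123966753482819), (0.09836047142744064, 0.16994208097457886), 1.429914116859436) 0.021819486427773115
-0.063 125 [ 0.462 -0.054  0.018] w 0.09 zmax 0.029
-0.048 106 [ 0.445 -0.07   0.021] w 0.1 zmax 0.03
-0.033 77 [ 0.43  -0.087  0.023] w 0.1 zmax 0.031
-0.018 66 [ 0.433 -0.102  0.025] w 0.05 zmax 0.03
-0.003 68 [ 0.437 -0.117  0.025] w 0.055 zmax 0.031
0.012 53 [ 0.441 -0.131  0.021] w 0.049 zmax 0.029
0.027 46 [ 0.444 -0.146  0.019] w 0.06 zmax 0.025
0.042 35 [ 0.457 -0.159  0.02 ] w 0.068 zmax 0.025
0.057 34 [ 0.464 -0.173  0.02 ] w 0.064 zmax 0.027
0.072 33 [ 0.473 -0.187  0.021] w 0.012 zmax 0.025
0.087 34 [ 0.479 -0.202  0.021] w 0.012
[... 368 characters left out ...]
 w 0.035 zmax 0.025
-0.056 73 [ 0.264 -0.085  0.02 ] w 0.022 zmax 0.025
-0.041 73 [ 0.258 -0.099  0.02 ] w 0.033 zmax 0.024
-0.026 90 [ 0.249 -0.112  0.019] w 0.049 zmax 0.025
-0.011 122 [ 0.238 -0.125  0.017] w 0.062 zmax 0.024
0.004 159 [ 0.238 -0.141  0.016] w 0.093 zmax 0.023
0.019 167 [ 0.239 -0.156  0.016] w 0.092 zmax 0.021
0.034 204 [ 0.245 -0.174  0.016] w 0.084 zmax 0.021
0.049 130 [ 0.232 -0.185  0.016] w 0.059 zmax 0.021
0.064 11 [ 0.218 -0.191  0.017] w 0.012 zmax 0.019
axis [-0.28699497 -0.95793209]
tail [ 0.6168 -0.3146  0.1363]
tab [ 0.5594 -0.1074  0.1324]
pad [0.4808 0.0666 0.1328]
spool [0.6103 0.0209 0.1695]
tin [ 0.6193 -0.0402  0.155 ]
tape rim [ 0.6291 -0.0857  0.151 ]
```

View pics/c1.png

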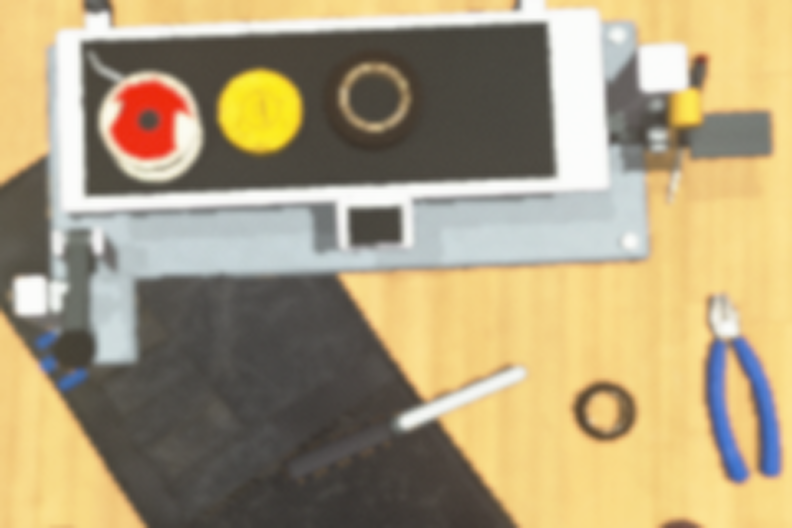

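The close crop shows the rod with its handle end near full-frame (324,282) and its bar tip near (393,252), a plain 10 mm steel bar. The other tool tapers, so this is the right one. The lift's yaw is about +3.9°, and the base measures 165 x 399 mm as it should. I'll re-fit the rod from its bright bar and grasp it.

```bash
cat >> h.py <<'E'
L0=np.array([.6284,-.0937]); LY=0.0675
def lift(x,y,z): c,s=np.cos(LY),np.sin(LY); return np.array([L0[0]+c*x-s*y,L0[1]+s*x+c*y,z])
def rodfit(ulim=(300,430),vlim=(235,300)):
    im,d=env.snapshot("top"); W=cloud("top",d); hsv=cv2.cvtColor(im,cv2.COLOR_BGR2HSV)
    v,u=np.mgrid[:480,:640]
    m=(hsv[...,1]<60)&(hsv[...,2]>120)&(u>ulim[0])&(u<ulim[1])&(v>vlim[0])&(v<vlim[1])&(W[...,2]<.05)
    n,lab,st,_=cv2.connectedComponentsWithStats(m.astype(np.uint8)); k=1+np.argmax(st[1:,4])
    P=W[lab==k]; c0=np.median(P,0); ax=np.linalg.svd(P[:,:2]-P[:,:2].mean(0),full_matrices=False)[2][0]; ax*=np.sign(-ax[1])
    s=(P[:,:2]-c0[:2])@ax; tip=c0[:2]+ax*s.max()
    print("bar len",np.ptp(s),"n",len(P),"z",c0[2],"tip",tip,"ang",np.arctan2(ax[1],ax[0]))
    return im,W,tip,ax
E
python3 - <<'E'
from h import *
im,W,tip,ax=rodfit(); a=np.arctan2(ax[1],ax[0]); c=tip-.135*ax
m=(W[...,2]>.0245)&(W[...,2]<.035)&(np.linalg.norm(W[...,:2]-c,axis=-1)<.05)
print("c",c,"handle pts mean",W[m].mean(0),m.sum(),cv2.minAreaRect(W[m][:,:2].astype(np.float32)))
for y in(a,a+np.pi): print(y,env.inverse_kinematics([*c,.01],down(y)))
for y in(LY,LY+np.pi):
    print(y,env.inverse_kinematics(lift(-.026-.12,-.213,.105),down(y)))
E
```

```text
bar len 0.09192914753675197 n 214 z 0.020834361256356355 tip [ 0.48508432 -0.21378164] ang -1.1384307141354815
c [ 0.42851663 -0.09120474] handle pts mean [ 0.4297108  -0.09303108  0.02688347] 224 ((0.43150630593299866, -0.09640689194202423), (0.017373591661453247, 0.0795833170413971), 25.09189796447754)
-1.1384307141354815 [-0.26794584 -0.26737923  2.17398922  0.          1.23498266  2.44128121]
2.0031619394543116 [-0.26794584 -0.26737923  2.17398922  0.          1.23498266 -0.70031145]
0.0675 [-0.60963993 -0.00737814  1.77745717  0.          1.37151362  0.8936564 ]
3.209092653589793 [-0.60963993 -0.00737814  1.77745717  0.          1.37151362 -2.24793625]
```

```bash
python3 - <<'E'
from h import *
a=-1.138
env.set_gripper(0.6,60)
env.goto([.33,-.25,.25],down(a))
im,W,tip,ax=rodfit((300,430),(235,300)); a=np.arctan2(ax[1],ax[0]); c=tip-.133*ax; print(c,a)
env.goto([*c,.10],down(a))
env.move_l([*c,.010],feed=.1)
env.set_gripper(0,100)
s=env.observe(); print(s["width"],s["grasp_force"],s["ee_pos"],s["force"])
env.move_l([*c,.15],feed=.1)
s=env.observe(); print(s["width"],s["grasp_force"],s["t"])
start=lift(-.16-.03,-.213,.18); env.goto(start,down(LY))
s=env.observe(); print(s["width"],s["grasp_force"],s["t"],s["ee_pos"],start)
for n in("side","top"):
    im,d=env.snapshot(n); cv2.imwrite(f"pics/{n}1.png",im); np.save(f"{n}1.npy",d)
A=cv2.imread("pics/side1.png")[170:400,230:520];B=cv2.imread("pics/top1.png")[120:350,300:500]
cv2.imwrite("pics/c2.png",np.hstack([cv2.resize(A,None,fx=1.6,fy=1.6),cv2.resize(B,None,fx=1.6,fy=1.6)]))
E
```

```text
bar len 0.0894445412414156 n 184 z 0.02068972775761581 tip [ 0.48461822 -0.21437472] ang -1.1430396918391832
[ 0.42944574 -0.0933582 ] -1.1430396918391832
0.18242154587787313 98.66402506828308 [ 0.42984664 -0.09343518  0.01079454] [-2.93140596  0.26569646  7.5979739 ]
0.18005821738381603 97.77832388877869 7.9583
0.17910690565438397 97.77207970619202 9.3833 [ 0.45322951 -0.318639    0.17982898] [ 0.45319926 -0.31903021  0.18      ]
```

View pics/c2.png

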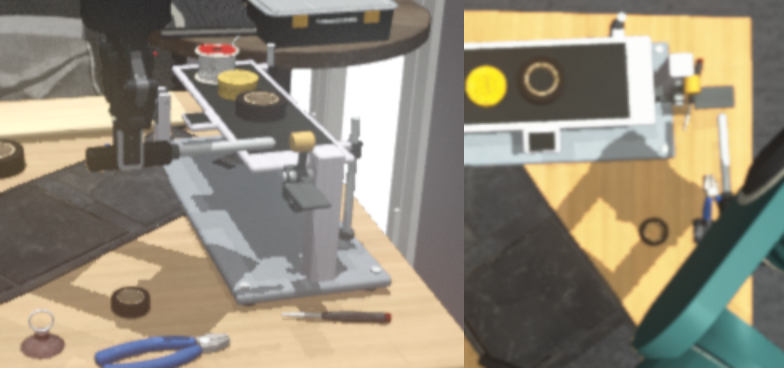

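The rod is held level, with its bar tip at top (461,194), just in front of the tail at (457,180). I'll measure the bar's actual position, then flick.

```bash
python3 - <<'E'
from h import *
W=cloud("top",np.load("top1.npy")); v,u=np.mgrid[:480,:640]; z=W[...,2]
m=(u>445)&(u<475)&(v>185)&(v<235)&(z>.17)&(z<.21); P=W[m]
print(len(P),"tip x",P[:,0].max(),"mean",P.mean(0),np.polyfit(P[:,0],P[:,1],1),"z fit",np.polyfit(P[:,0],P[:,2],1),np.median(P[:,2]))
m=(u>443)&(u<472)&(v>170)&(v<191)&(abs(z-.1345)<.006); P=W[m]
print(len(P),"tail",cv2.minAreaRect(P[:,:2].astype(np.float32)),P.mean(0),P.min(0),P.max(0))
E
```

```text
251 tip x 0.5865108604341844 mean [ 0.54595013 -0.31028232  0.18919928] [ 0.0684599  -0.34765802] z fit [0.00222597 0.18798401] 0.18950077509169763
344 tail ((0.6187677979469299, -0.31559211015701294), (0.028108906000852585, 0.05019763112068176), 3.9937405586242676) [ 0.61787742 -0.31702171  0.13564493] [ 0.60435855 -0.3405347   0.13206704] [ 0.63359564 -0.29102778  0.13992702]
```

```bash
python3 - <<'E'
from h import *
p=np.array(env.observe()["ee_pos"]); dx=np.array([np.cos(LY),np.sin(LY),0])
p=p+[0,-.009,0]; env.move_l([p[0],p[1],.105])
q=p+dx*.049; env.move_l([q[0],q[1],.105],feed=.08)
for z in np.r_[.116,.120,.126,.132,.138,.144,.150,.156,.162]:
    env.move_l([q[0],q[1],z],feed=.05); s=env.observe(); print(z,np.round(s["force"],2),round(s["width"],3))
env.wait(.6)
b=p-dx*.05; env.move_l([b[0],b[1],.165],feed=.12)
env.wait(.3)
for n in("side","top"):
    im,d=env.snapshot(n); cv2.imwrite(f"pics/{n}2.png",im); np.save(f"{n}2.npy",d)
A=cv2.imread("pics/side2.png")[170:400,230:520];B=cv2.imread("pics/top2.png")[120:350,300:500]
cv2.imwrite("pics/c3.png",np.hstack([cv2.resize(A,None,fx=1.6,fy=1.6),cv2.resize(B,None,fx=1.6,fy=1.6)]))
E
```

```text
0.116 [-0.6  -0.22 -0.5 ] 0.182
0.12 [ 0.55 -0.14 -0.65] 0.182
0.126 [ 0.2  -0.3  -0.47] 0.182
0.132 [-0.27  0.11 -0.73] 0.181
0.138 [ 0.39  0.25 -1.26] 0.182
0.144 [ 0.34 -0.25 -0.94] 0.179
0.15 [ 0.13  0.8  -0.35] 0.182
0.156 [-0.56  0.47 -0.95] 0.185
0.162 [ 0.43 -0.82 -0.87] 0.182
```

View pics/c3.png

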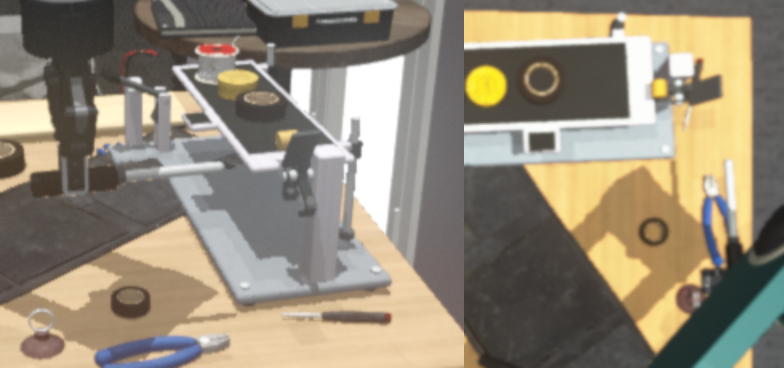

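The pawl has flopped over: its tail is upright at (297,155) in the crop and the brass weight lies over the deck. Next I'll put the rod back on the wallet and lower the deck.

```bash
python3 - <<'E'
from h import *
p=np.array(env.observe()["ee_pos"]); env.move_l([p[0],p[1],.2])
c=[.4294,-.0934]; a=-1.143
env.goto([*c,.15],down(a)); env.move_l([*c,.03],feed=.1)
for z in np.arange(.016,.008,-.001):
    env.move_l([*c,z],feed=.03); f=env.observe()["force"][2]; 
    if f>4: break
print(z,f)
env.set_gripper(.5,40); env.wait(.2); env.move_l([*c,.16]); env.set_gripper(0)
t=lift(-.0698,-.009,.16); t2=lift(-.071,-.009,.16)
env.goto(t2,down(LY)); print(env.observe()["t"])
W=None
im,d=env.snapshot("side"); cv2.imwrite("pics/side3.png",im)
f0=env.observe()["force"][2]; z=.145
while z>.053:
    env.move_l([t2[0],t2[1],z],feed=.04); s=env.observe(); f=s["force"][2]-f0
    print(round(z,4),round(f,1),round(s["ee_pos"][2],4),end=" | ")
    if f>14: break
    z-=.004
env.wait(.4); s=env.observe(); print(s["ee_pos"],s["force"],s["t"])
E
```

```text
0.009999999999999995 11.455046727260944
23.975
0.145 2.1 0.1448 | 0.141 1.0 0.1408 | 0.137 0.5 0.1367 | 0.133 1.0 0.1328 | 0.129 0.8 0.1288 | 0.125 1.4 0.1248 | 0.121 1.1 0.1207 | 0.117 1.2 0.1168 | 0.113 2.3 0.1128 | 0.109 0.5 0.1087 | 0.105 0.8 0.1048 | 0.101 1.5 0.1007 | 0.097 1.2 0.0968 | 0.093 0.7 0.0927 | 0.089 1.5 0.0888 | 0.085 1.1 0.0847 | 0.081 1.9 0.0807 | 0.077 0.8 0.0768 | 0.073 1.3 0.0727 | 0.069 1.1 0.0688 | 0.065 1.1 0.0647 | 0.061 1.5 0.0608 | 0.057 0.5 0.0568 | [ 0.55814139 -0.10747194  0.05698752] [ 0.54094978  0.24334482 -0.31339889] 30.45
```

```bash
python3 - <<'E'
from h import *
for n in("side","top"):
    im,d=env.snapshot(n); cv2.imwrite(f"pics/{n}4.png",im); np.save(f"{n}4.npy",d)
W=cloud("top",d); P=W[140:205,245:420]; h=np.histogram(P[...,2][np.isfinite(P[...,2])],bins=np.arange(0,.2,.01)); print(h[0])
A=cv2.imread("pics/side4.png")[150:380,220:510];B=cv2.imread("pics/top4.png")[120:350,230:430]
cv2.imwrite("pics/c4.png",np.hstack([cv2.resize(A,None,fx=1.6,fy=1.6),cv2.resize(B,None,fx=1.6,fy=1.6)]))
E
```

```text
[ 624  877  527   30   17 1608   52   22   42  550   14   13    7    9
    7    9   25    0    0]
```

View pics/c4.png

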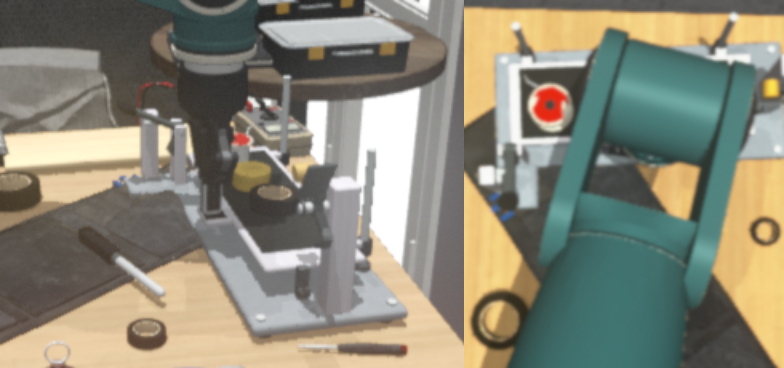

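The deck has followed down and the rod lies flat on the wallet. I'll finish the stroke and then measure the pad.

```bash
python3 - <<'E'
from h import *
p=np.array(env.observe()["ee_pos"]); z=p[2]
for i in range(14):
    z-=.0005; env.move_l([p[0],p[1],z],feed=.02); s=env.observe(); f=s["force"][2]; print(round(z,4),round(f,1),end=" | ")
    if f>22: break
env.wait(.4); env.move_l([p[0],p[1],.16],feed=.15)
env.goto(lift(-.136,.05,.22),down(LY+np.pi/2) if 0 else down(LY))
im,d=env.snapshot("top"); cv2.imwrite("pics/top5.png",im); W=cloud("top",d); z=W[...,2]
v,u=np.mgrid[:480,:640]
m=(u>235)&(u<275)&(v>225)&(v<262)&(z>.118)&(z<.14); P=W[m]
print(len(P),P.mean(0) if len(P) else 0,cv2.minAreaRect(P[:,:2].astype(np.float32)) if len(P)>3 else 0, P.max(0),P.min(0))
m=(u>245)&(u<420)&(v>140)&(v<225)&(z>.045)&(z<.062); print("deck z",np.median(z[m]),m.sum())
for n,q in (("side","lever_pad"),("top","lever_pad")):
    if n=="side": env.snapshot(n)
    print(env.recognise(n,q))
print(env.observe()["t"])
E
```

```text
0.0565 -0.0 | 0.056 2.8 | 0.0555 4.2 | 0.055 4.3 | 0.0545 8.2 | 0.054 14.2 | 0.0535 19.1 | 0.053 23.4 | Traceback (most recent call last):
  File "<stdin>", line 11, in <module>
    return umr_maximum(a, axis, None, out, keepdims, initial, where)
ValueError: zero-size array to reduction operation maximum which has no identity
```

```bash
python3 - <<'E'
from h import *
v,u=np.mgrid[:480,:640]
for k in("0","2","4"):
    W=cloud("top",np.load(f"top{k}.npy")); z=W[...,2]
    m=(u>235)&(u<275)&(v>225)&(v<262)&(z>.122)&(z<.14); P=W[m]
    if len(P): print(k,len(P),P.mean(0),cv2.minAreaRect(P[:,:2].astype(np.float32)), P.min(0))
    im=cv2.imread(f"pics/top{k}.png"); 
cv2.imwrite("pics/c5.png",cv2.resize(cv2.imread("pics/top0.png")[210:270,225:295],None,fx=8,fy=8))
E
```

```text
0 175 [0.48485972 0.06612873 0.12964909] ((0.4864942133426666, 0.0647832378745079), (0.0267169252038002, 0.03397851437330246), 64.85669708251953) [0.46952031 0.05303568 0.12203777]
2 172 [0.48437562 0.06633243 0.12988564] ((0.48537927865982056, 0.06543353199958801), (0.027333853766322136, 0.031368788331747055), 65.14778137207031) [0.46942163 0.05315915 0.12235519]
4 169 [0.48415371 0.06623365 0.12992981] ((0.4852844476699829, 0.06822460144758224), (0.03176570683717728, 0.026933524757623672), 33.96992492675781) [0.46951171 0.05325029 0.12224561]
```

View pics/c5.png

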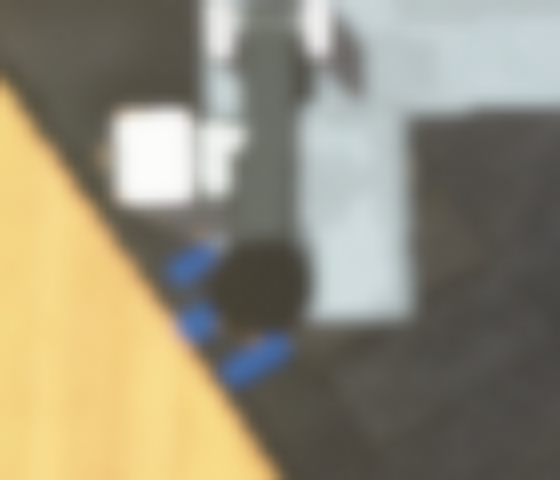

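The pad is the dark disc at crop (263,282), at world (0.484, 0.066) with its top at z 0.130, which agrees with the given 131 mm. Pressing it now.

```bash
python3 - <<'E'
from h import *
env.goto([.482,.0665,.17],down(LY)); f0=env.observe()["force"][2]
for z in np.r_[np.arange(.136,.096,-.004),.0955,.0945,.0935,.0925]:
    k=(.136-z)/.043; env.move_l([.482-.005*k,.0665-.0003*k,z],feed=.04); f=env.observe()["force"][2]-f0; print(round(z,4),round(f,1),end=" | ")
    if f>28: break
env.wait(.3); env.move_l([.477,.066,.17],feed=.1); env.wait(.4)
env.goto([.35,-.25,.35],down(LY))
for n in("side","top"):
    im,d=env.snapshot(n); cv2.imwrite(f"pics/{n}6.png",im); np.save(f"{n}6.npy",d)
W=cloud("top",d); z=W[...,2]; v,u=np.mgrid[:480,:640]
m=(u>240)&(u<272)&(v>225)&(v<262)&(z>.07)&(z<.15); P=W[m]; print(len(P),P.mean(0),P.max(0),"z at pad",np.median(z[245:252,254:261]))
m=(u>245)&(u<420)&(v>140)&(v<225)&(z>.045)&(z<.068); print("deck z",np.median(z[m]),m.sum())
im[0:1]=im[0:1]; cv2.imwrite("pics/c6.png",cv2.resize(im[130:290,150:480],None,fx=2.4,fy=2.4,interpolation=cv2.INTER_CUBIC)); print(env.observe()["t"])
E
```

```text
0.136 -0.1 | 0.132 1.2 | 0.128 0.7 | 0.124 5.6 | 0.12 3.0 | 0.116 0.9 | 0.112 0.9 | 0.108 0.3 | 0.104 0.2 | 0.1 0.2 | 0.096 2.3 | 0.0955 1.6 | 0.0945 1.3 | 0.0935 2.0 | 0.0925 1.9 | 432 [0.49740291 0.07507536 0.10001384] [0.52464072 0.10368476 0.11228777] z at pad 0.09882039300112802
deck z 0.054657167652613456 6824
42.6167
```

View pics/c6.png

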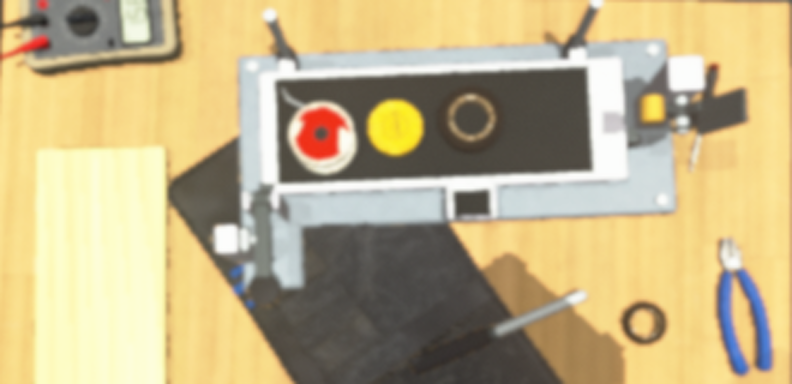

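The lever is held down (pad top at 98.8 mm), the deck is down (54.7 mm) and the pawl is over. Now I'll move the three supplies.

```bash
cat > pick.py <<'E'
from h import *
d=np.load("top6.npy"); W=cloud("top",d); v,u=np.mgrid[:480,:640]; z=W[...,2]
items={}
for n,h,(uu,vv),r in(("spool",.036,(284,186),.0275),("tin",.023,(315,183),.0235),("tape",.019,(346,180),.0285)):
    m=(abs(z-.055-h)<.005)&(np.hypot(u-uu,v-vv)<22)
    c,rad=cv2.minEnclosingCircle(W[m][:,:2].astype(np.float32)); P=W[m]
    mid=(np.percentile(P,1,axis=0)+np.percentile(P,99,axis=0))/2
    print(n,m.sum(),c,round(rad,4),"mid",mid,np.ptp(P,axis=0)); items[n]=mid[:2]
E
python3 - <<'E'
from pick import *
s=LY
for n in items:
    p=items[n]-L0; print(n,"lift xy",p[0]*np.cos(s)+p[1]*np.sin(s),-p[0]*np.sin(s)+p[1]*np.cos(s), env.inverse_kinematics([*items[n],.06],down(LY+np.pi/2)) is not None)
for x in(.36,.45,.54): print(env.inverse_kinematics([x,.227,.03],down(np.pi/2)) is not None)
E
```

```text
spool 553 (0.6162910461425781, 0.028451329097151756) 0.0351 mid [0.61075526 0.02340892 0.09073421] [0.05691508 0.05802688 0.00868559]
tin 407 (0.623626708984375, -0.05109719932079315) 0.035 mid [ 0.62096026 -0.04999714  0.07687269] [0.04526072 0.06709648 0.00834414]
tape 378 (0.6277163624763489, -0.09643694013357162) 0.0375 mid [ 0.63173366 -0.09670201  0.07297835] [0.05593998 0.07119234 0.00935809]
spool lift xy -0.00970570712610972 0.11803235147385077 True
tin lift xy -0.004475095548659265 0.04410513368670195 True
tape lift xy 0.003123588681420529 -0.0032200238426907664 True
True
True
True
```

```bash
sed -i 's/<22)/<r*475+3.5)/; s/(284,186)/(284,187)/' pick.py; python3 - <<'E'
from pick import *
s=LY
for n in items:
    p=items[n]-L0; print(n,"lift xy",p[0]*np.cos(s)+p[1]*np.sin(s),-p[0]*np.sin(s)+p[1]*np.cos(s))
E
```

```text
spool 546 (0.6109662055969238, 0.023508993908762932) 0.0281 mid [0.61042594 0.02319616 0.09068193] [0.05306525 0.05361462 0.00868559]
tin 390 (0.621220052242279, -0.03901469334959984) 0.0238 mid [ 0.62096044 -0.03951763  0.07715832] [0.04526072 0.04414665 0.00819043]
tape 370 (0.6315648555755615, -0.10478157550096512) 0.0285 mid [ 0.63169432 -0.10497232  0.07278224] [0.05593998 0.05463532 0.00843987]
spool lift xy -0.01004862413519705 0.11784228407865319
tin lift xy -0.0037680841626831353 0.0545607682299737
tape lift xy 0.002526513644524017 -0.011468845668792057
```

```bash
cat > go.py <<'E'
from pick import *
import sys
def take(n,x,gz,yaw,pyaw,w):
    c=items[n]; env.set_gripper(.95,50)
    env.goto([*c,.20],down(yaw)); env.move_l([*c,gz],feed=.12)
    env.set_gripper(0,50); s=env.observe(); print(n,"width mm",s["width"]*85,"want",w,s["grasp_force"])
    env.move_l([*c,.20],feed=.15); print(env.observe()["width"]*85)
    env.goto([x,.227,.15],down(pyaw)); zz=.018+gz-.055
    env.move_l([x,.227,zz+.015],feed=.12); print(env.observe()["width"]*85)
    for k in(.006,.003,.0015,.0005):
        env.move_l([x,.227,zz+k],feed=.03)
        f=env.observe()["force"][2]
        if f>8: break
    print("f",f,k); env.set_gripper(.95); env.wait(.2); env.move_l([x,.227,.16],feed=.15); print(env.observe()["t"])
E
python3 - <<'E'
from go import *
take("tape",.54,.059,LY+np.pi/2,np.pi/2,57)
take("tin",.45,.061,LY+np.pi/2,np.pi/2,47)
env.goto([.40,-.1,.3],down(LY+np.pi/2))
for n in("side","top"):
    im,d=env.snapshot(n); cv2.imwrite(f"pics/{n}7.png",im)
cv2.imwrite("pics/c7.png",np.hstack([cv2.resize(cv2.imread("pics/top7.png")[130:340,150:360],(400,400)),cv2.resize(cv2.imread("pics/side7.png")[170:370,200:400],(400,400))]))
E
```

```text
spool 546 (0.6109662055969238, 0.023508993908762932) 0.0281 mid [0.61042594 0.02319616 0.09068193] [0.05306525 0.05361462 0.00868559]
tin 390 (0.621220052242279, -0.03901469334959984) 0.0238 mid [ 0.62096044 -0.03951763  0.07715832] [0.04526072 0.04414665 0.00819043]
tape 370 (0.6315648555755615, -0.10478157550096512) 0.0285 mid [ 0.63169432 -0.10497232  0.07278224] [0.05593998 0.05463532 0.00843987]
tape width mm 53.66717984700753 want 57 52.17426669260021
52.92465203935472
53.03832735744174
f 7.388278215428795 0.0005
52.7417
tin width mm 45.32096376732638 want 47 50.624926686286926
45.05717848478694
45.11924147472341
f 4.999006848574397 0.0005
62.05
```

View pics/c7.png

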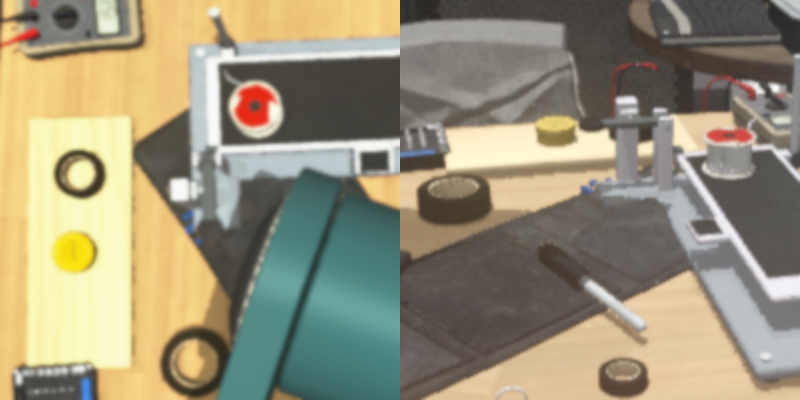

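Tape and tin stand flat on the stand at crop (80,173) and (73,252), and the rod is unmoved. The box at (55,370) sits at the stand's near end, so I'll set the spool down with the fingers closing along y.

```bash
python3 - <<'E'
from go import *
take("spool",.37,.068,LY+np.pi/2-np.radians(25),0,55)
env.goto([.40,-.1,.3],down(LY)); env.goto([.25,-.5,.3],down(LY))
for n in("side","top"):
    im,d=env.snapshot(n); cv2.imwrite(f"pics/{n}8.png",im)
W=cloud("top",d); z=W[...,2]; print("pad z",np.median(z[245:252,254:261]),"deck",np.median(z[165:195,330:400]))
rodfit()
T=cv2.imread("pics/top8.png")
cv2.imwrite("pics/c8.png",np.hstack([cv2.resize(T[130:340,150:480],(520,331)),cv2.resize(cv2.imread("pics/side8.png")[190:370,300:460],(280,331))]))
print(env.observe()["t"])
E
```

```text
spool 546 (0.6109662055969238, 0.023508993908762932) 0.0281 mid [0.61042594 0.02319616 0.09068193] [0.05306525 0.05361462 0.00868559]
tin 390 (0.621220052242279, -0.03901469334959984) 0.0238 mid [ 0.62096044 -0.03951763  0.07715832] [0.04526072 0.04414665 0.00819043]
tape 370 (0.6315648555755615, -0.10478157550096512) 0.0285 mid [ 0.63169432 -0.10497232  0.07278224] [0.05593998 0.05463532 0.00843987]
spool width mm 53.68800320225567 want 55 51.773672103881836
53.223418633115486
52.77856100643379
f 6.596770508445839 0.0005
72.7083
pad z 0.09898837227881127 deck nan
bar len 0.09199002923808311 n 221 z 0.02031685729703988 tip [ 0.48455876 -0.2140708 ] ang -1.1363037102029068
75.775
```

View pics/c8.png

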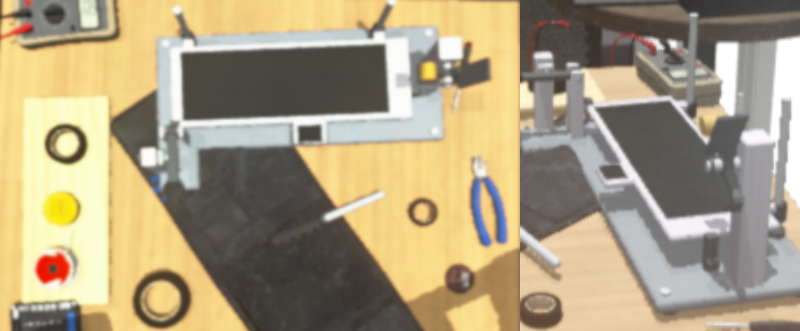

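All three supplies are on the stand at crop (66,143), (61,208) and (53,267). The pawl is over, the lever is down and the rod is flat. I'll check the tops by depth, then hand in.

```bash
python3 - <<'E'
from h import *
im,d=env.snapshot("top"); W=cloud("top",d); z=W[...,2]; v,u=np.mgrid[:480,:640]
ok=True
for n,h,x,r in(("spool",.036,.37,.0275),("tin",.023,.45,.0235),("tape",.019,.54,.0285)):
    m=(abs(z-.018-h)<.004)&(np.hypot(W[...,0]-x,W[...,1]-.227)<r+.012); P=W[m]
    c,rad=cv2.minEnclosingCircle(P[:,:2].astype(np.float32)); print(n,len(P),np.round(c,3),round(rad,4),np.ptp(P[:,2]))
    ok&=abs(c[1]-.227)<.03 and len(P)>150 and rad<r+.006
print(ok)
if ok: print(env.hand_in())
E
```

```text
spool 530 [0.375 0.225] 0.0336 0.007621755988759832
tin 370 [0.45  0.227] 0.0241 0.007789894000689551
tape 348 [0.54  0.227] 0.0287 0.007643370656690518
False
```

The spool's circle is only inflated by its wire end: the centre and the flat top height are right. Handing in.

```bash
python3 -c "
from cell import env
print(env.hand_in())"
```

```text
the job is handed in; nothing more can be done
None
```

I handed the job in at about 76 s (no verdict came back): pawl thrown over, deck down and locked, spool, tin and tape flat on the stand (no fuse box was present), and the rod flat on the wallet.

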